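# Slide the icon panel under the spot analyser

### The arm

A 6-joint arm with a two-finger parallel gripper is mounted at the origin on the work surface. World frame = base frame: x ahead of the robot, y to its left, z up, the work surface at z = 0. Lengths are in mm, angles in degrees, forces in N, time in s.
With the tool pointing down it reaches from about 325 to 925 mm from the base axis. Payload 3.1 kg.
Tool frame: the origin (TCP) lies at the very end of the fingers, on their centre line; the grasp point (between the pads) lies grasp_offset behind it (grasp_offset is the distance from the TCP to the grasp point, in mm); z points along the fingers, y is the line along which they close (so a half turn about z gives the same grasp; the last joint's range is limited). The gripper opens to 85 mm and grips with 20 to 120 N. Pads are 22 mm wide; open, the fingers measure 114 mm over their backs; the gripper's body (76 mm by 85 mm) begins 54 mm behind the grasp point. The pads swing forward as they close: fully open they stand 13 mm farther back than shut.
Start: joints at [-71.688, 12.427, 92.441, -0, 75.132, -6.429], TCP at [261.588, -567.636, 231.3] pointing down, gripper open.
Joint ranges: [-157.48, 157.48], [-44.54, 120.13], [17.64, 146.25], [-64.5, 244.5], [7.68, 150.69], [-147.95, 147.95]. Speed limits (degrees/s): [159.86, 159.86, 180, 180, 180, 180].

### API

Orientations are given as [roll, pitch, yaw] about the fixed x, y, z axes, in that order (R = Rz(yaw) Ry(pitch) Rx(roll)).
In Python, from station import * gives the robot as it stands. Calls block until the motion is done:
- goto(position, orientation): joint-space move of the TCP to a pose.
- move_l(position, attitude=None, speed=150): straight line of the TCP; attitude=None keeps the orientation; speed is the mean speed in mm/s.
- move_j(angles): joint-space move.
- grip(opening, squeeze=None): finger opening in mm; squeeze is the grip in N (None keeps the last); returns when the fingers have stopped.
- wait(seconds).
- solve_ik(position, orientation): joint angles nearest the present ones, or None.
- get_obs(): the state.
- get_image(name): name is "side" or "top" or "wrist"; returns the picture (384x512x3 uint8, red, green, blue); there is no depth.
- get_calibration(name): a dict with "fx", "fy", "cx", "cy" (pixels), "R" (3x3) and "t" (3): a world point X has camera coordinates R X + t; the wrist camera has in their place "mount" (4x4, takes a point from camera to tool coordinates, whose origin is the TCP and whose axes are the flange's). Camera axes: x right, y down, z forward; pixel columns grow to the right and rows downward; lengths in mm; the calibration is good to about 2 mm. The wrist camera is an equidistant fisheye: a pixel r from the principal point sees the ray r / f radians off the axis. A picture is of the moment at which its call begins: read the wrist's pose just before it. get_calibration takes no time and is no camera call.
A pose or a line that the arm cannot do raises Unreachable and nothing moves.
- sign_off(): hands the job in; it is judged then, once.
Trained networks look in the newest picture that a camera, given by its name, has taken for a name from the list of things; names that differ only in an ending like _2 or _b are one class to them, and where a whole thing is asked for, a point or a joint stands for the part that bears it (a point fixed in the world has none). Each returns a list of dicts, best first, with "score" (0 to 1); they miss things now and then, are a little off and sometimes report something else, mostly with a low value. They report only what shows in the picture. A call takes as long as a camera call. They do not tell look-alikes from the thing itself.
- spot_in(name, camera): "extent" ([centre column, centre row, width, height] in pixels, round what is visible of it).
- regions_of(name, camera): "region" (384x512 bool, what is visible of it) and "extent" ([centre column, centre row, width, height] in pixels, round what is visible of it).
The state is a dict: "t": time; "joint_pos": joint angles; "qvel": joint speeds; "effort": joint torques, N m; "tcp_pos": TCP position; "ee_rot": TCP orientation; "wrist_force": force on the tool from outside, world axes, zero at the start; "moment": the same for the moment, N m; "grip_width": finger opening in mm; "grip_force": force on a finger pad.
Only numpy, scipy, OpenCV 4.12 (cv2) and the standard library are available. Lean on these libraries where they do the work, as an engineer would, in place of code of your own. Each camera call takes 0.05 s, during which the arm holds its last target. There are 200 camera calls.

### The job

Draw the check standard out from under the analyser by its handle and lay it gently, flat, in the wooden tray. Then slide the icon panel along the table, pushing it by its edges without lifting it or touching its gilt face, until the middle of the small round boss on its face is straight below the tip of the analyser's nozzle. Do not knock the analyser, and leave everything else where it stands.

Things in the scene. Friction and masses are not known exactly. Their poses are not given: they have to be found in the camera images.
- icon: icon panel, a loose flat dark-wood board with raised frame, 96 (its x) x 116 (its y) x 24 mm tall, about 0.5 kg, too wide to grip. Origin: centre of its underside; z up. Slides on the table.
- icon_face: the gilt face inside the frame, 68 (x) x 88 (y) mm, sunk 4 mm below the frame's 14 mm wide rim; not to be touched. Origin at its centre, 18 mm above the table.
- icon_spot (a point): top of the small round steel boss on the gilt face, 16 mm across: 6 mm along the icon's +x and 14 mm along its +y from the icon's centre, 23 mm above the table
- analyser: spot analyser, fixed. Origin on the table straight below the nozzle tip. White round head 110 mm across, 105 to 245 mm up, above the origin; under it a steel cone (48 mm across at its top, 10 mm at its tip) reaching down to 50 mm. Beam along +y to a column, 40 mm across, 370 mm tall, at y = +200 mm, on a foot 110 (x) x 100 (y) x 12 mm. An upright gripper would strike the head: lean it back.
- nozzle_tip (a point): tip of the analyser's nozzle, 50 mm above the table
- standard: check standard, starting below the nozzle: aluminium disc 44 mm across, 14 mm thick, with a black handle along its -x: neck, then a bar 14 mm wide (y), 22 mm tall, from 38 to 100 mm from the disc's centre. 0.11 kg. Origin: centre of the disc's underside; lies flat, z up.
- standard_grip (a point): point on the standard's handle to grip across its 14 mm width: 78 mm along -x from the disc's centre, 11 mm up
- standard_mid (a point): middle of the standard's 122 mm length, on its underside
- tray: fixed shallow wooden tray, outside 162 (its x) x 96 (its y) x 22 mm tall, walls and floor 5 mm. Origin: centre of its underside.
- medals: stack of plain steel medals fastened together, 52 mm across, 16 mm tall; bystander, loose, to be left alone. Origin: centre of its underside
- round_box: low round lidded plastic box, 54 mm across, 20 mm tall; bystander, loose, to be left alone. Origin: centre of its underside
- figurine: white porcelain statuette standing upright, foot 50 mm across, 112 mm tall; bystander, loose, to be left alone. Origin: centre of its underside
- bowl: terracotta bowl, 96 mm across, 50 mm tall; bystander, loose, to be left alone. Origin: centre of its underside
- cup: low white ceramic cup, 84 mm across, 45 mm tall; bystander, loose, to be left alone. Origin: centre of its underside
- brush: dusting brush lying flat, 170 mm long along its x, about 20 mm tall; bystander, loose, to be left alone. Origin: centre of its underside, near its middle
- specimen_case: clear flat case, 50 (its x) x 110 x 25 mm; bystander, loose, to be left alone. Origin: centre of its underside
Mind the look-alikes: they are no part of the job. What is shaped like the icon but blue is not meant.

How it is judged (in metres and radians):
On the way, in this order (a step that is already met when the one before it is completed fails the run):
1. the check standard, still held in the fingers, is lowered into the tray to within 15 mm of its floor (not dropped from higher) (x of standard_mid in the frame of tray between -0.03 and 0.03 m and y of standard_mid in the frame of tray between -0.035 and 0.035 m and z of standard_mid in the frame of tray below 0.02 m and contact force between the fingers and standard above 1 N), for 0.05 s.
2. the check standard lies flat in the tray, let go (x of standard_mid in the frame of tray between -0.03 and 0.03 m and y of standard_mid in the frame of tray between -0.035 and 0.035 m and z of standard_mid in the frame of tray below 0.012 m and angle between standard's own z axis and vertical below 0.08 rad and contact force between the fingers and standard below 0.2 N and linear speed of standard below 0.03 m/s), for 0.2 s.
At the end, for the whole second after the job is handed in: The standard lies flat on the tray's floor (its middle within 30 mm along and 35 mm across of the tray's centre), released and at rest; the icon lies flat on the table at rest with the centre of its boss within 6 mm, seen from above, of the nozzle tip (all of step 2 and horizontal distance between icon_spot and nozzle_tip below 0.006 m and height (world z) of icon below 0.003 m and angle between icon's own z axis and vertical below 0.05 rad and linear speed of icon below 0.01 m/s); the robot touches nothing.
It fails at once if the icon is lifted or tipped (underside centre over 10 mm up, or tilted over 0.15 rad) (height (world z) of icon above 0.01 m or angle between icon's own z axis and vertical above 0.15 rad).
It fails at once if the robot touches the gilt face (over 0.5 N) (contact force between any of the fingers, the arm and icon_face above 0.5 N).
It fails at once if anything knocks the analyser (over 5 N) (contact force between analyser and anything else above 5 N).
It fails at once if a bystander is moved by over 15 mm or the figurine tipped (distance of any of medals, round_box, figurine, bowl, cup, brush, specimen_case from where it was at the start of the episode above 0.015 m or angle between figurine's own z axis and vertical above 0.3 rad).
It also fails if it takes over 67 s, if anything falls off the work surface, if the arm or the gripper's body presses on something with over 40 N, if the wrist force passes 120 N, or if a joint passes its speed limit or range.

## Working session

There is one attempt and no reset: what is moved stays moved. The work goes in short steps, each a Python script; the robot and the scene stay as the last script left them, time stands still between calls to the robot, and variables do not carry over. Pictures are saved under pics/ and viewed, at most 10 in all, crops included, and the job is handed in when it is done.

```bash
mkdir -p pics; ls
python3 - <<'E'
from station import *
import cv2
o=get_obs(); print({k:o[k] for k in('t','tcp_pos','ee_rot','grip_width')})
try: print(grasp_offset)
except Exception as e: print(e)
for n in('top','side'):
    im=get_image(n); cv2.imwrite(f'pics/{n}0.png',im[:,:,::-1])
    c=get_calibration(n); print(n,c)
    for k in('icon','standard','tray','analyser','standard_grip','icon_spot','medals','round_box','figurine','bowl','cup','brush','specimen_case'):
        print(k,[(round(d['score'],2),[int(v) for v in d['extent']]) for d in spot_in(k,n)[:3]])
print(get_calibration('wrist'))
E
```

```text
pics
{'t': 0.0, 'tcp_pos': array([ 261.33913074, -566.84810928,  229.97791161]), 'ee_rot': array([-1.79864980e+02, -1.60804638e-02,  2.47388543e+01]), 'grip_width': 85.59540998252963}
18.700000000000003
top {'fx': 479.72292687333874, 'fy': 479.72292687333874, 'cx': 254.08259412842708, 'cy': 195.29620865051362, 'R': array([[ 0.0843521 , -0.99643188, -0.00286949],
       [-0.97550949, -0.08199316, -0.20410381],
       [ 0.20314027,  0.0200158 , -0.97894504]]), 't': array([ -59.81433763,  477.19083113, 1136.2798783 ])}
icon [(0.91, [194, 248, 54, 49]), (0.7, [370, 335, 60, 50]), (0.56, [290, 199, 60, 57])]
standard [(0.58, [215, 158, 6, 30]), (0.4, [298, 134, 20, 21])]
tray [(0.9, [389, 176, 55, 73])]
analyser [(0.9, [157, 114, 147, 92])]
standard_grip [(0.74, [216, 158, 1, 32]), (0.22, [287, 197, 41, 35])]
icon_spot [(0.88, [368, 333, 60, 49]), (0.74, [290, 200, 60, 53]), (0.59, [194, 246, 53, 47])]
medals [(0.57, [297, 134, 22, 23]), (0.54, [214, 192, 20, 15])]
round_box [(0.75, [296, 132, 17, 24])]
figurine [(0.71, [156, 113, 153, 93]), (0.62, [305, 100, 18, 30])]
bowl [(0.9, [365, 2
[... 930 characters left out ...]
8, 152, 16, 33]), (0.3, [200, 204, 34, 21])]
bowl []
cup [(0.72, [188, 254, 30, 34])]
brush [(0.55, [247, 151, 29, 19]), (0.43, [295, 153, 33, 34]), (0.18, [220, 149, 16, 31])]
specimen_case [(0.61, [164, 181, 15, 11]), (0.51, [250, 150, 37, 22])]
{'fx': 297.3186396354542, 'fy': 297.3186396354542, 'cx': 249.76455359774823, 'cy': 198.6036223867098, 'mount': array([[-4.73298423e-04, -9.53790612e-01, -3.00471703e-01,
         7.71348950e+01],
       [ 9.99999831e-01, -3.50232964e-04, -4.63436087e-04,
         5.91800051e-02],
       [ 3.36785894e-04, -3.00471872e-01,  9.53790617e-01,
        -1.43550470e+02],
       [ 0.00000000e+00,  0.00000000e+00,  0.00000000e+00,
         1.00000000e+00]])}
```

Run:
```python
import cv2
a=cv2.imread('pics/top0.png'); cv2.imwrite('pics/top0b.png',cv2.resize(a[50:380,60:440],(800,695),interpolation=cv2.INTER_CUBIC)[:600] if 0 else cv2.resize(a[60:345,60:440],(800,600),interpolation=cv2.INTER_CUBIC))
a=cv2.imread('pics/side0.png'); cv2.imwrite('pics/side0b.png',cv2.resize(a[90:300,90:370],(800,600),interpolation=cv2.INTER_CUBIC))
```

```text
(no output)
```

View pics/top0b.png

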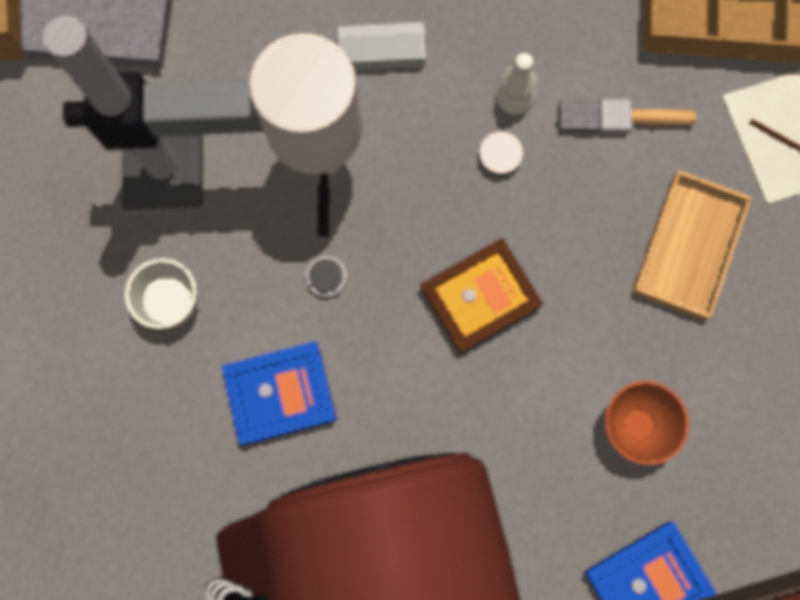

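View pics/side0b.png

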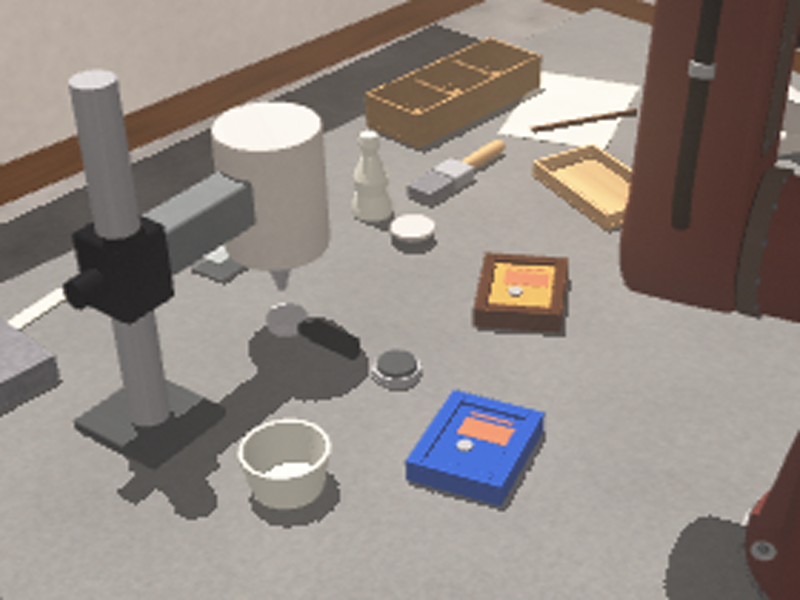

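The real (dark-wood, gold) icon is at about (288,200) in the full top picture, and blue copies lie at (194,248) and (370,335). The tray is at (389,176). The standard's black handle, at (215,158), points toward the robot, with the medals just in front of it at (214,192). In the side picture the nozzle tip is at about (188,191). Next I fit the outlines of the shapes to the masks.

```bash
cat > h.py <<'E'
import numpy as np, cv2
from scipy.optimize import minimize
from station import *
def proj(P,c):
    q=np.asarray(P,float)@np.array(c['R']).T+c['t']
    return np.c_[q[:,0]/q[:,2]*c['fx']+c['cx'],q[:,1]/q[:,2]*c['fy']+c['cy']]
def unproj(u,v,z,c):
    R=np.array(c['R']);d=R.T@[(u-c['cx'])/c['fx'],(v-c['cy'])/c['fy'],1];o=-R.T@c['t']
    return o+d*(z-o[2])/d[2]
def box(x0,x1,y0,y1,z0,z1): return np.array([[x,y,z] for x in(x0,x1) for y in(y0,y1) for z in(z0,z1)],float)
def cyl(x,y,r0,r1,z0,z1):
    a=np.linspace(0,2*np.pi,40); return np.vstack([np.c_[x+r*np.cos(a),y+r*np.sin(a),0*a+z] for r,z in((r0,z0),(r1,z1))])
def sil(parts,p,c,s=4):
    m=np.zeros((384*s,512*s),np.uint8);k,n=np.cos(np.radians(p[2])),np.sin(np.radians(p[2]))
    for P in parts:
        Q=P.copy();Q[:,0]=p[0]+k*P[:,0]-n*P[:,1];Q[:,1]=p[1]+n*P[:,0]+k*P[:,1]
        cv2.fillConvexPoly(m,cv2.convexHull(np.round(((proj(Q,c)+.5)*s-.5)).astype(np.int32)),1)
    return m
def fit(parts,masks,p0):
    M=[(cv2.resize(m.astype(np.uint8),None,fx=4,fy=4,interpolation=cv2.INTER_NEAREST),get_calibration(n)) for n,m in masks]
    def cost(p):
        e=0
        for m,c in M:
            s=sil(parts,p,c);e+=1-(s&m).sum()/max(1,(s|m).sum())
        return e/len(M)
    r=minimize(cost,p0,method='Nelder-Mead',options=dict(initial_simplex=np.array([p0,p0+np.array([15,0,0]),p0+np.array([0,15,0]),p0+np.array([0,0,12])]),xatol=.1,fatol=1e-4))
    return r.x,r.fun
def reg(name,cam,uv):
    L=[d for d in regions_of(name,cam) if np.hypot(d['extent'][0]-uv[0],d['extent'][1]-uv[1])<20]
    return L[0]['region'] if L else None
ICON=[box(-48,48,-58,58,0,24)];TRAY=[box(-81,81,-48,48,0,22)]
AN=[cyl(0,0,55,55,105,245),cyl(0,0,5,24,50,105),cyl(0,200,20,20,0,370),box(-55,55,150,250,0,12)]
E
cat > a.py <<'E'
from h import *
get_image('top');get_image('side');T=get_calibration('top');S=get_calibration('side')
m=[('top',reg('icon','top',(290,199))),('side',reg('icon','side',(272,192)))]
m=[x for x in m if x[1] is not None];p=unproj(289,200,12,T)
for k in m: print('icon',k[0],fit(ICON,[k],np.array([p[0],p[1],30])))
print('icon both',fit(ICON,m,np.array([p[0],p[1],30])))
m=[('top',reg('tray','top',(389,176)))];p=unproj(389,176,11,T)
print('tray',fit(TRAY,m,np.array([p[0],p[1],-19])))
p=unproj(188.3,191.5,50,S);print('tip side',p)
ms=[('top',reg('analyser','top',(157,114))),('side',reg('analyser','side',(159,184)))]
for k in ms:
    if k[1] is not None: print('an',k[0],fit(AN,[k],np.array([p[0],p[1],0])),k[1].sum())
print('disc side',unproj(190.4,202,12,S), 'medals',unproj(214.8,190,16,T),'box',unproj(297.5,132.5,20,T))
print('bar ends top',unproj(214.4,143,22,T),unproj(213.5,171.6,22,T))
print('cup',unproj(136.5,198,22,T),'fig',unproj(305,108,0,T),'bowl',unproj(366,259,25,T),'brush',unproj(358,115,10,T))
for n,c,k in(('standard','side',(199,205)),('standard','top',(215,158))):
    r=reg(n,c,k)
    if r is not None:
        ys,xs=np.nonzero(r);print(n,c,r.sum(),[x.round(1) for x in cv2.minAreaRect(np.c_[xs,ys].astype(np.float32))[0:0]],xs.min(),xs.max(),ys.min(),ys.max())
print(get_obs()['t'])
E
python3 a.py
```

```text
icon top (array([ 482.93655638, -107.10506597,   34.83055948]), np.float64(0.026496397719124487))
icon side (array([ 483.23263335, -106.04315459,   34.9578001 ]), np.float64(0.052564199111378884))
icon both (array([ 483.11879421, -107.05145622,   35.36918739]), np.float64(0.04001697350906197))
tray (array([ 567.83294558, -358.82713575,  -16.97045853]), np.float64(0.024771029313212067))
tip side [638.27941513 107.19939211  50.        ]
an top (array([641.93004321, 102.9275496 ,   7.16685684]), np.float64(0.2401478989300383)) 7117
an side (array([643.04362755, 102.71612882,   7.19987545]), np.float64(0.21572199186828223)) 6010
disc side [634.53217073 105.94381794  12.        ] medals [492.75708872  82.09182835  16.        ] box [ 662.44702198 -117.44570035   20.        ]
bar ends top [615.33067037  95.07481539  22.        ] [539.11580885  89.63701005  22.        ]
cup [454.31014135 276.63859798  22.        ] fig [ 739.94735653 -134.14983868    0.        ] bowl [ 349.48402856 -306.01184621   25.        ] brush [ 727.84612022 -274.28533088   10.        ]
standard side 280 [] 183 215 196 214
standard top 168 [] 211 216 143 172
1.85
```

```bash
cat >> h.py <<'E'
from scipy.spatial.transform import Rotation as Ro
def pose(yaw,tilt,cam=-1):
    """tool leaned back: fingers point forward along yaw and down; cam=-1 camera on the rear side, +1 on the front"""
    a,t=np.radians(yaw),np.radians(tilt);u=np.array([np.cos(a),np.sin(a),0]);k=np.array([0,0,1.])
    z=np.sin(t)*u-np.cos(t)*k; x=cam*(np.cos(t)*u+np.sin(t)*k)
    return Ro.from_matrix(np.c_[x,np.cross(z,x),z]).as_euler('xyz',degrees=True)
def wcam():
    o=get_obs();c=get_calibration('wrist');R=Ro.from_euler('xyz',o['ee_rot'],degrees=True).as_matrix();m=np.array(c['mount'])
    c['Rw']=R@m[:3,:3];c['tw']=R@m[:3,3]+o['tcp_pos'];return c,get_image('wrist')
def wproj(P,c):
    q=(np.atleast_2d(P)-c['tw'])@c['Rw'];r=np.hypot(q[:,0],q[:,1]);k=np.arctan2(r,q[:,2])/r*c['fx']
    return np.c_[q[:,0]*k+c['cx'],q[:,1]*k+c['cy']]
def wray(u,v,c):
    d=np.array([u-c['cx'],v-c['cy']]);r=np.hypot(*d);a=r/c['fx'];return c['Rw']@[*(np.sin(a)*d/max(r,1e-9)),np.cos(a)]
def wun(u,v,z,c):
    d=wray(u,v,c);return c['tw']+d*(z-c['tw'][2])/d[2]
E
python3 - <<'E'
from h import *
print(solve_ik([440,80,250],pose(8,30)),solve_ik([440,80,250],pose(8,30,1)))
for cam in(-1,1):
  for y in(20,35,50): print(cam,y,solve_ik([600,40,10],pose(y,35,cam)))
  for y in(-17,163): print('tray',cam,y,solve_ik([560,-340,40],pose(y,30,cam)))
goto([430,75,200],pose(8,30))
move_l([460,80,110],speed=200)
c,im=wcam();cv2.imwrite('pics/w1.png',im[:,:,::-1])
for k in('standard','standard_grip','analyser','nozzle_tip','medals'): print(k,[(round(d['score'],2),[int(v) for v in d['extent']]) for d in spot_in(k,'wrist')[:3]])
d=np.array([np.cos(np.radians(8)),np.sin(np.radians(8)),0]);o=np.array([640,104,0])
print(wproj([o+[0,0,50],o+[0,0,14],o-78*d+[0,0,22],o-100*d+[0,0,22]],c).round(),get_obs()['t'])
E
```

```text
[  -2.22587244  -33.55233878  133.78187111    6.61963694   50.35452697
 -103.11406214] [ -2.22587244 -33.55233878 133.78187111   6.61963694  50.35452697
  76.88593786]
-1 20 None
-1 35 None
-1 50 None
tray -1 -17 [ -43.39569114   17.5177404   115.30438118   33.90175436   23.48582344
 -144.90631435]
tray -1 163 [-33.58553476  46.38714715  70.16238555  -8.21260757  92.38285241
  75.19283948]
1 20 [-11.82429501  16.16687786 124.72753327  65.3953386   19.43036574
  -1.04697017]
1 35 [-16.2387504   18.39427934 121.52422339  60.53599253  30.91001211
 -12.21040253]
1 50 [-18.98740875  21.5718572  116.79665601  53.89835199  41.50525351
 -20.63838617]
tray 1 -17 [-43.39569114  17.5177404  115.30438118  33.90175436  23.48582344
  35.09368565]
tray 1 163 [ -33.58553476   46.38714715   70.16238555   -8.21260757   92.38285241
 -104.80716052]
standard [(0.97, [247, 238, 39, 69])]
standard_grip [(0.73, [247, 239, 35, 65])]
analyser [(0.96, [322, 305, 236, 153])]
nozzle_tip [(0.72, [252, 167, 61, 51]), (0.59, [321, 306, 238, 155])]
medals [(0.86, [250, 166, 61, 53])]
[[249. 291.]
 [249. 265.]
 [249. 233.]
 [249. 219.]] 5.1333
```

View pics/w1.png

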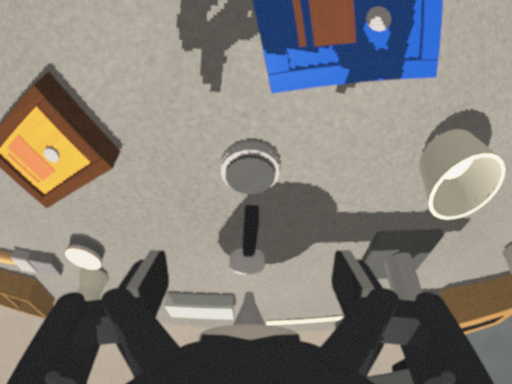

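```bash
sed -i 's/^def proj(P,c):/def proj(P,c):\n    if "tw" in c: return wproj(P,c)/; s/get_calibration(n)) for n,m in masks/n if isinstance(n,dict) else get_calibration(n)) for n,m in masks/' h.py
cat >> h.py <<'E'
STD=[cyl(0,0,22,22,0,14),box(-100,-38,-7,7,0,22)]
E
python3 - <<'E'
from h import *
c,im=wcam()
m=regions_of('standard','wrist')[0]['region']
p,e=fit(STD,[(c,m)],np.array([640,104,8.]));print('std',p,e,m.sum())
L=regions_of('icon','wrist');print([d['extent'] for d in L])
m=[d['region'] for d in L if d['extent'][0]<130]
if m: print('icon',fit(ICON,[(c,m[0])],np.array([483,-107,35.])))
q=cv2.resize(im[200:340,180:320],(600,600),interpolation=cv2.INTER_CUBIC)[:,:,::-1].copy()
s=sil(STD,p,c,1);
for k in cv2.findContours(cv2.resize(s[200:340,180:320],(600,600),interpolation=0),0,1)[0]: cv2.drawContours(q,[k],-1,(0,255,0),1)
cv2.imwrite('pics/w1c.png',q)
for cam in(-1,):
  print(solve_ik([p[0]-85,p[1]-10,5],pose(p[2],30)))
E
```

```text
std [644.43367636 101.84235184   5.11380506] 0.050456208215952536 1427
[[346.9, 45.5, 187.2, 90.9], [61.6, 139.3, 117.7, 133.0]]
icon (array([ 483.04972512, -107.56564101,   34.98495991]), np.float64(0.015112523968109803))
[   1.16002012   12.84681172  127.54671173   11.61052456    9.86353813
 -104.86890095]
```

View pics/w1c.png

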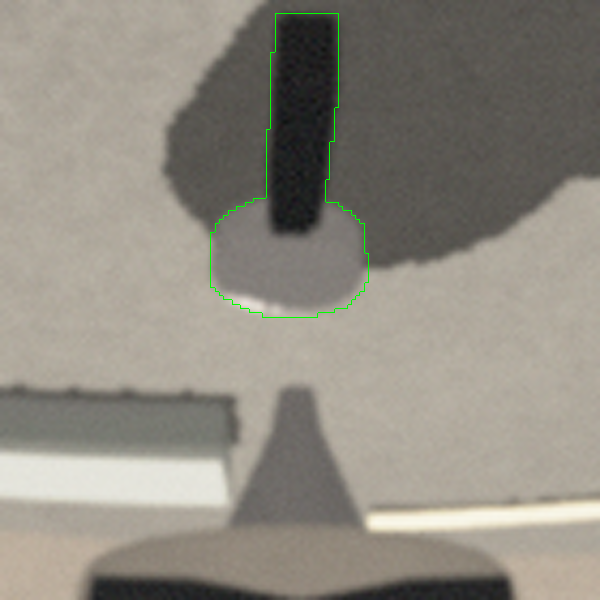

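Run:
```python
from h import *
X,Y,W=644.4,101.8,5.1
u=np.array([np.cos(np.radians(W)),np.sin(np.radians(W)),0]);o=np.array([X,Y,0])
t=o-79*u+[0,0,7]; R=pose(W,25)
zt=np.array([*(np.sin(np.radians(25))*u[:2]),-np.cos(np.radians(25))])
goto(t-80*zt,R)
move_l(t,R,speed=120)
print(get_obs()['tcp_pos'],get_obs()['wrist_force'])
grip(0,40)
b=get_obs();print(b['grip_width'],b['grip_force'],b['wrist_force'],b['joint_pos'])
move_l(t+[0,0,4],speed=60)
b=get_obs();print(b['wrist_force'])
move_l(t-20*u+[0,0,19],speed=80)
move_l(t-75*u+[0,0,26],speed=120)
b=get_obs();print(b['grip_width'],b['grip_force'],b['tcp_pos'],b['joint_pos'],b['t'])
get_image('side');im=get_image('side');cv2.imwrite('pics/s2.png',cv2.resize(im[120:290,130:330],(700,595),interpolation=cv2.INTER_CUBIC)[:,:,::-1])
```

```text
[565.51190843  94.70050192   7.57106981] [0.10240527 0.59447343 0.07372702]
12.955165376949134 39.69785928726196 [-3.53137803  0.39662529  4.82454507] [  1.74715357  13.78417415 123.69788107   4.70468896  17.59091159
 -97.52833081]
[ 0.19892509  0.83390954 -0.55210854]
12.585692064809667 38.986857533454895 [491.9799024   88.06927436  33.51175044] [  1.04781762   1.98171166 133.28225226   5.04874199  19.75600221
 -98.41841467] 8.4917
```

View pics/s2.png

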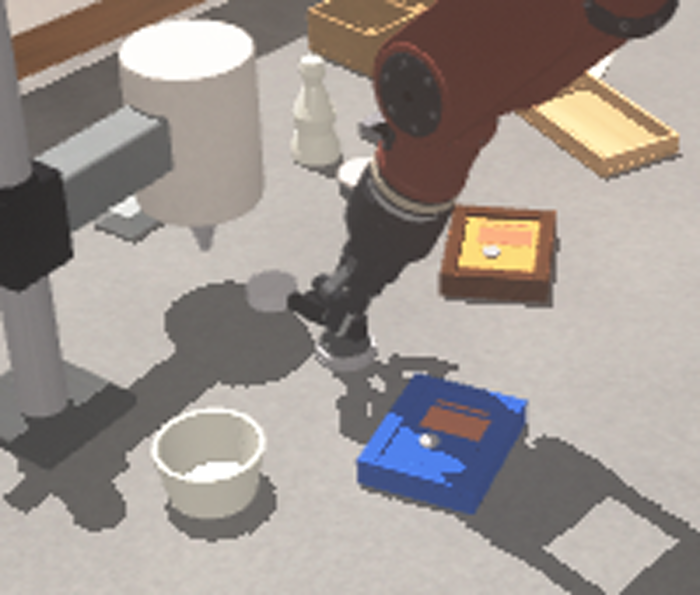

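The standard is held, with its disc at (270,290) in this crop, clear of the nozzle at (205,245). Now I carry it to the tray.

Run:
```python
from h import *
W=5.1;u=np.array([np.cos(np.radians(W)),np.sin(np.radians(W)),0]);p=get_obs()['tcp_pos']
move_l(p-40*u+[0,0,40],speed=150)
p=get_obs()['tcp_pos'];move_l([p[0],p[1],210],speed=200)
tw=-17+180.;v=np.array([np.cos(np.radians(tw)),np.sin(np.radians(tw)),0])
g=np.array([567.8,-358.8,0])-40*v;R=pose(tw,25)
print(solve_ik(g+[0,0,150],R))
goto(g+[0,0,150],R)
move_l(g+[0,0,60],speed=150)
b=get_obs();print(b['tcp_pos'],b['grip_width'],b['grip_force'],b['wrist_force'],b['t'])
im=get_image('top');cv2.imwrite('pics/t3.png',cv2.resize(im[110:250,310:480],(728,600),interpolation=cv2.INTER_CUBIC)[:,:,::-1])
```

```text
[-34.04332115  42.84345491  61.94014492  -7.20800595  99.17328468
  73.31776351]
[ 606.51847957 -370.78704278   60.76766617] 13.207523337431251 38.961859345436096 [-0.03783054 -0.97021147 -2.0888317 ] 13.2
```

View pics/t3.png

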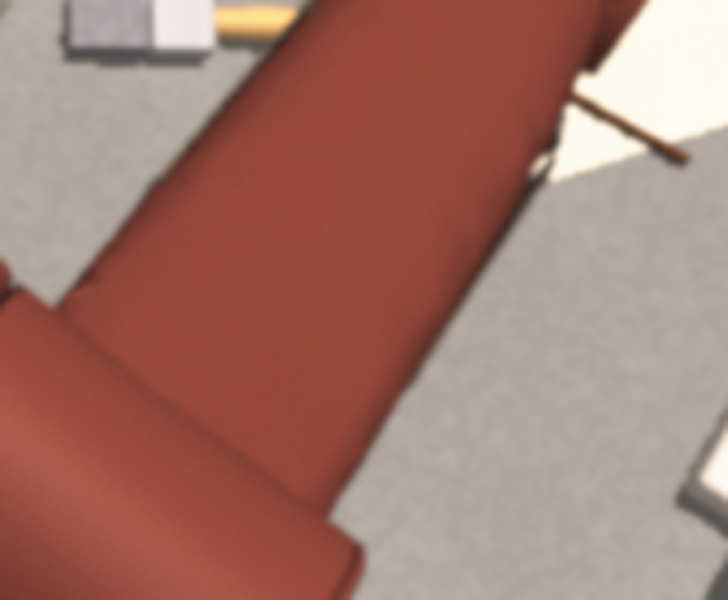

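The arm hides the tray in this view. I lower on the calibrated pose, watching the force.

Run:
```python
from h import *
p=get_obs()['tcp_pos']; f0=get_obs()['wrist_force']
move_l([p[0],p[1],22],speed=80)
for z in(18,16,14,13,12):
    move_l([p[0],p[1],z],speed=30);b=get_obs();d=b['wrist_force']-f0;print(b['tcp_pos'],d.round(1))
    if d[2]>4: break
wait(.2)
grip(35);wait(.4);b=get_obs();print(b['grip_width'],b['grip_force'],b['wrist_force'])
a=get_obs()['tcp_pos'];v=Ro.from_euler('xyz',b['ee_rot'],degrees=True).as_matrix()[:,2]
move_l(a-60*v,speed=120)
move_l(a-60*v+[0,0,80],speed=200)
c,im=wcam();L=regions_of('standard','wrist');print([(d['score'],d['extent']) for d in L])
tw=163;k=np.array([567.8,-358.8])+39*np.array([np.cos(np.radians(tw)),np.sin(np.radians(tw))])
if L: print(fit(STD,[(c,L[0]['region'])],np.array([k[0],k[1],163.])),k)
L=regions_of('tray','wrist')
if L: print('tray',fit(TRAY,[(c,L[0]['region'])],np.array([567.8,-358.8,-17])))
cv2.imwrite('pics/w4.png',im[:,:,::-1]);print(get_obs()['t'])
```

```text
[ 607.13212779 -371.25496417   18.19685473] [-0.2  0.6 -1.6]
[ 606.96843886 -371.13329592   15.93622258] [-0.   0.8 -0.7]
[ 606.85685299 -371.07650275   13.74668796] [ 0.2  0.6 -0.4]
[ 606.98179201 -371.17209169   12.91158241] [-0.4  1.4 -1.3]
[ 607.22737105 -371.30829366   12.41970348] [-0.6  1.6  0.6]
35.080799867197896 0.0 [ 0.18823817  1.31033725 -0.49781764]
[(0.57, [249.1, 178.2, 44.6, 101.3])]
(array([ 529.53698017, -346.8002762 ,  162.92572256]), np.float64(0.03606346723280629)) [ 530.50411452 -347.39750352]
tray (array([ 566.7052517 , -358.05894338,  -16.61458695]), np.float64(0.18253251146002358))
17.45
```

View pics/w4.png

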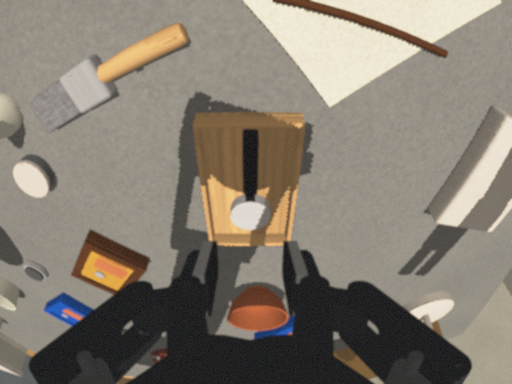

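The standard lies flat and free in the tray, its disc at (250,211), centred and inside the walls. Next I check whether the push poses are reachable.

Run:
```python
from h import *
T=get_calibration('top');print('case',unproj(243,83,25,T),[unproj(243+a,83+b,25,T)[:2].round() for a in(-20,20) for b in(-9,9)],'blue',unproj(194,248,12,T)[:2])
P=np.array([483.1,-107.3]);x=np.array([.819,.574]);y=np.array([-.574,.819])
for cam in(1,-1):
  for t in(20,30,35):
    for nm,yaw,pts in(('x',35,[P-90*x,P-55*x,P+60*x,P+190*x]),('y',125,[P+240*x-110*y,P+240*x-65*y,P+240*x+5*y])):
      print(cam,t,nm,[None if (s:=solve_ik([*q,z],pose(yaw,t,cam))) is None else s.round().astype(int).tolist() for q,z in zip(pts,(80,4,4,4))])
```

```text
case [786.20717657  35.9517223   25.        ] [array([807.,  91.]), array([756.,  86.]), array([816., -15.]), array([765., -19.])] blue [341.89961422 119.25568937]
1 20 x [[-44, -3, 130, 25, 52, -5], [-39, 9, 129, 30, 41, -7], [-25, 15, 121, 29, 37, 8], [-13, 23, 109, 25, 37, 23]]
1 20 y [[-15, 44, 67, 13, 85, -53], [-13, 45, 74, 14, 77, -53], [-9, 41, 82, 15, 73, -51]]
1 30 x [[-52, -2, 132, 38, 55, -20], [-46, 10, 131, 46, 44, -27], [-31, 15, 125, 49, 37, -14], [-17, 23, 114, 46, 33, 1]]
1 30 y [[-17, 49, 61, 18, 94, -55], [-15, 51, 67, 19, 86, -56], [-12, 45, 76, 20, 82, -54]]
1 35 x [[-55, -1, 133, 43, 57, -27], [-50, 12, 132, 52, 46, -35], [-33, 16, 126, 58, 39, -25], [-19, 23, 116, 58, 33, -12]]
1 35 y [[-18, 52, 57, 20, 99, -55], [-16, 53, 64, 21, 91, -56], [-13, 48, 73, 23, 86, -55]]
-1 20 x [None, None, None, None]
-1 20 y [[-15, 44, 67, 13, 85, 127], [-13, 45, 74, 14, 77, 127], [-9, 41, 82, 15, 73, 129]]
-1 30 x [None, None, None, None]
-1 30 y [[-17, 49, 61, 18, 94, 125], [-15, 51, 67, 19, 86, 124], [-12, 45, 76, 20, 82, 126]]
-1 35 x [None, [-50, 12, 132, 52, 46, 145], None, None]
-1 35 y [[-18, 52, 57, 20, 99, 125], [-16, 53, 64, 21, 91, 124], [-13, 48, 73, 23, 86, 125]]
```

```bash
cat >> h.py <<'E'
OFF=5.6
def vec(a): return np.array([np.cos(np.radians(a)),np.sin(np.radians(a))])
def seticon(p): np.save('icon.npy',p)
def push(axis,dist,w=56,tilt=35,z=4,hover=110,spd=60,off=OFF):
    """push the icon by dist along its +x or +y with both fingertips; leaves the fingers at the end of the push"""
    p=np.load('icon.npy');yaw=p[2]+(0 if axis=='x' else 90);d=vec(yaw);e=p[:2]-d*(48 if axis=='x' else 58)-d*off
    R=pose(yaw,tilt,1)
    goto([*(e-45*d),hover],R);grip(w)
    move_l([*(e-22*d),z+2],speed=180); f=get_obs()['wrist_force']
    move_l([*(e-6*d),z],speed=100)
    move_l([*(e+dist*d),z],speed=spd);wait(.15)
    b=get_obs();print('pushed, f',(b['wrist_force']-f).round(1),'tcp',b['tcp_pos'].round(1),'t',round(b['t'],2))
    p[:2]+=d*dist;np.save('icon.npy',p);return d
def backoff(d,h=110):
    t=get_obs()['tcp_pos'];move_l([*(t[:2]-12*d),t[2]+1],speed=120);t=get_obs()['tcp_pos'];move_l([*(t[:2]-20*d),h],speed=220)
def look(near=60):
    c,im=wcam();p=np.load('icon.npy');uv=wproj([p[0],p[1],12],c)[0]
    L=sorted(regions_of('icon','wrist'),key=lambda r:np.hypot(*(np.array(r['extent'][:2])-uv)))
    if not L: print('icon not seen');return c,im
    q,e=fit(ICON,[(c,L[0]['region'])],p.copy());print('icon was',p.round(1),'fit',q.round(1),round(e,3))
    return c,im,q
E
python3 - <<'E'
from h import *
seticon(np.array([483.1,-107.3,35.]))
d=push('y',45)
c,im=look()[:2];cv2.imwrite('pics/w5.png',im[:,:,::-1])
backoff(d)
c,im,q=look();cv2.imwrite('pics/w5b.png',im[:,:,::-1]);print(get_obs()['t'])
E
```

```text
pushed, f [ 1.5 -0.7  0.1] tcp [ 493.2 -122.1    3.7] t 22.13
icon was [457.3 -70.4  35. ] fit [457.1 -69.8  34.9] 0.033
icon was [457.3 -70.4  35. ] fit [457.3 -69.8  35.1] 0.015
23.2167
```

View pics/w5.png

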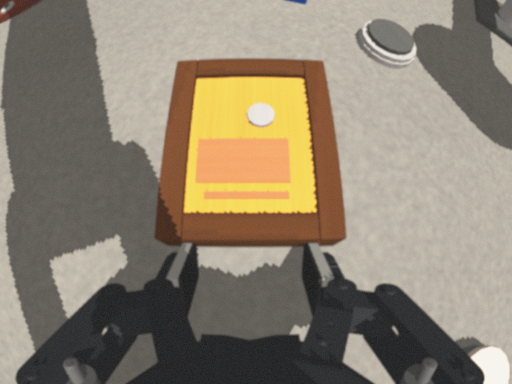

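The push went as planned: the icon slid squarely, the boss is at (261,114), and the fingertips touch only the near edge. Now the long push along its x.

Run:
```python
from h import *
seticon(np.array([457.2,-69.8,35.]))
d=push('x',234,spd=75)
c,im,q=look()
backoff(d,90)
c,im,q=look();cv2.imwrite('pics/w6.png',im[:,:,::-1])
print([(round(s['score'],2),np.round(s['extent'])) for s in spot_in('icon_spot','wrist')+spot_in('analyser','wrist')],wproj([[642,103,50]],c),get_obs()['t'])
seticon(q)
import pickle;pickle.dump(c,open('c6.pkl','wb'))
```

```text
pushed, f [-4.3 -4.2  3.2] tcp [604.6  33.5   3.9] t 28.79
icon was [648.9  64.4  35. ] fit [648.6  62.9  35. ] 0.075
icon was [648.9  64.4  35. ] fit [648.6  62.8  35. ] 0.176
[(0.76, array([ 20., 346.,  39.,  75.])), (0.68, array([252., 171., 148., 109.])), (0.97, array([146.,  79., 292., 159.]))] [[205.49775766 129.22151857]] 29.8917
```

View pics/w6.png

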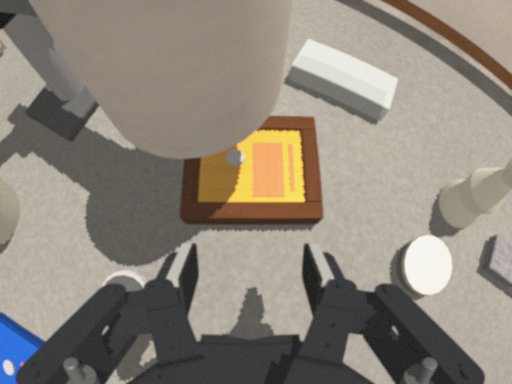

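Run:
```python
from h import *
import pickle
c=get_calibration('wrist');R=Ro.from_euler('xyz',pose(8,30),degrees=True).as_matrix();m=np.array(c['mount'])
c['Rw']=R@m[:3,:3];c['tw']=R@m[:3,3]+[460,80,110]
S=get_calibration('side')
for v in(289,290,291): print('w1',v,wun(249.1,v,50,c))
for r in(191.5,193,194): print('side',r,unproj(188.3,r,50,S))
# tip rows: profile in raw pictures
a=cv2.imread('pics/w1.png',0);print('w1 col profile',a[280:296,249],'row 293',a[293,240:259],'row 300',a[300,238:262])
b=cv2.imread('pics/side0.png',0);print(b[180:200,183:195])
# boss now, in the side picture and w6
c6=pickle.load(open('c6.pkl','rb'));print('boss w6',wun(235,157,23,c6))
q=np.load('icon.npy');print('boss fit',q[:2]+6*vec(q[2])+14*vec(q[2]+90))
im=get_image('side');cv2.imwrite('pics/s7.png',im[:,:,::-1])
print('pred boss/tip px side',proj([[*(q[:2]+6*vec(q[2])+14*vec(q[2]+90)),23],[642,103,50]],S))
g=cv2.cvtColor(im,cv2.COLOR_RGB2HSV)[:,:,1];cv2.imwrite('pics/s7c.png',cv2.resize(im[160:240,150:260],(800,582),interpolation=cv2.INTER_CUBIC)[:,:,::-1])
```

```text
w1 289 [629.75816761 103.10174111  50.        ]
w1 290 [632.46862444 103.47638167  50.        ]
w1 291 [635.21864052 103.85648426  50.        ]
side 191.5 [638.27941513 107.19939211  50.        ]
side 193 [632.11422404 112.63542269  50.        ]
side 194 [628.03648428 116.23088595  50.        ]
w1 col profile [174 172 176 177 175 171 175 173 174 173 167 146 120 107 103 108] row 293 [172 174 175 172 159 134 117 107 106 107 108 111 120 141 164 170 173 174
 176] row 300 [170 173 174 176 167 146 120 106 105 107 105 106 104 106 101 105 127 157
 173 174 173 172 173 172]
[[138 139 140 139 141 140 138 139 139 137 138 140]
 [140 139 140 142 142 139 137 137 139 139 139 141]
 [139 139 140 141 140 139 138 138 139 138 139 140]
 [139 140 140 139 139 140 141 140 138 136 142 150]
 [143 130 129 130 130 125 122 122 127 166 169 171]
 [173 140 112 111 112 111 108 108 148 166 166 169]
 [173 172 129 112 111 111 109 107 150 170 172 170]
 [172 171 139 112 111 109 109 119 171 173 171 167]
 [169 171 172 133 112 109 107 134 168 170 171 171]
 [173 172 172 140 113 110 107 133 167 170 170 171]
 [172 172 172 171 117 110 108 149 169 171 169 168]
 [170 172 170 169 142 127 138 167 169 170 172 170]
 [171 169 170 170 173 173 173 167 168 171 170 170]
 [174 172 173 173 173 175 173 170 170 170 170 170]
 [177 174 173 172 173 170 172 171 173 173 171 173]
 [175 174 174 176 173 172 172 170 170 171 173 173]
 [176 173 173 176 196 214 216 146 137 137 159 157]
 [173 173 214 217 137 127 126 124 126 127 125 125]
 [173 152 128 126 125 125 126 126 125 125 124 123]
 [161 129 125 125 124 125 125 125 125 123 124 124]]
boss w6 [645.1552495  77.8032823  23.       ]
boss fit [645.4941      77.71940727]
pred boss/tip px side [[194.58307612 193.89411364]
 [188.5273191  190.47692326]]
```

View pics/s7c.png

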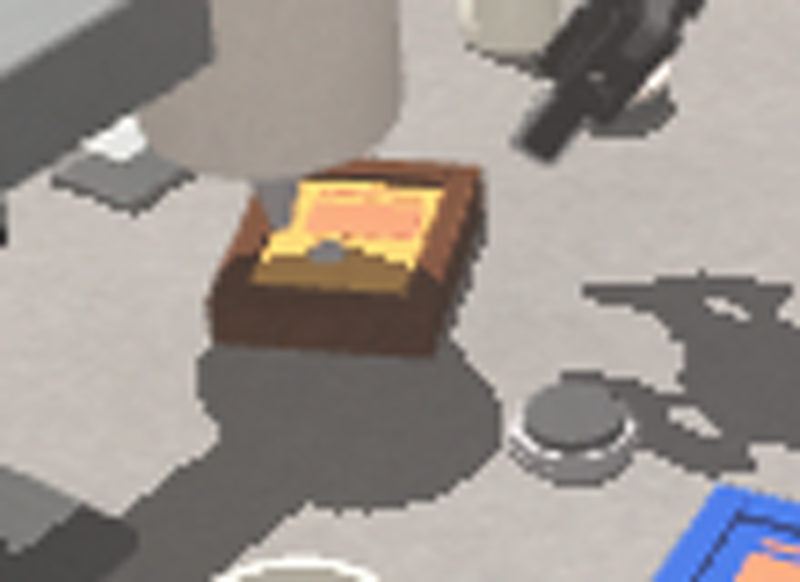

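The side view agrees with the fit: the boss is at full-picture pixel (194.4,193.9), predicted (194.6,193.9). I put the tip at about (641.3,104). What remains is 24 mm along the icon's y and 12 mm along its x.

```bash
cat >> h.py <<'E'
TIP=np.array([641.3,104.0])
def need():
    q=np.load('icon.npy');e=TIP-(q[:2]+6*vec(q[2])+14*vec(q[2]+90));return e@vec(q[2]),e@vec(q[2]+90)
E
python3 - <<'E'
from h import *
q=np.load('icon.npy');print(q,need())
t=get_obs()['tcp_pos'];move_l([t[0]-10,t[1]-30,140],speed=200)
goto([650,-75,140],pose(80,35,1))
d=push('y',need()[1],spd=50)
backoff(d);c,im,q=look();print(get_obs()['t'],need())
im=get_image('side');cv2.imwrite('pics/s8.png',im[:,:,::-1])
m=[r for r in regions_of('icon','side') if abs(r['extent'][0]-190)<20 and abs(r['extent'][1]-190)<25]
print([r['extent'] for r in m])
E
```

```text
[648.61498047  62.81101685  35.02199226] (np.float64(11.647508822219976), np.float64(23.928969202084126))
pushed, f [ 1.3 -0.6 -1.4] tcp [670.9  30.7   3.7] t 33.67
icon was [634.9  82.4  35. ] fit [634.7  82.   35.4] 0.354
34.6583 (np.float64(11.647508822220104), np.float64(-7.72715225139109e-14))
[[196.3, 200.3, 42.8, 30.8]]
```

Run:
```python
from h import *
goto([650,-75,140],pose(80,35,1))
goto([560,-40,140],pose(35,35,1))
d=push('x',need()[0]+.5,spd=40)
backoff(d);t=get_obs()['tcp_pos'];move_l([t[0]-60,t[1]-60,180],speed=200)
q=np.load('icon.npy');b=q[:2]+6*vec(q[2])+14*vec(q[2]+90);S=get_calibration('side')
print(need(),get_obs()['t'],'pred boss,tip',proj([[*b,23],[*TIP,50]],S))
im=get_image('side');g=cv2.cvtColor(im,cv2.COLOR_RGB2GRAY);h=cv2.cvtColor(im,cv2.COLOR_RGB2HSV)
cv2.imwrite('pics/s9.png',im[:,:,::-1])
print(h[184:208,180:200,1])
c,im=look()[:2];cv2.imwrite('pics/w9.png',im[:,:,::-1]);print(wproj([[*b,23],[*TIP,50]],c))
```

```text
pushed, f [-0.4  1.1 -0.5] tcp [601.   58.7   4. ] t 38.23
(np.float64(-0.500000000000122), np.float64(1.354472090042691e-14)) 39.8083 pred boss,tip [[188.97197471 197.96152869]
 [188.43271142 190.69741769]]
[[ 22  25  47  52  30  25  25  25  23  20  20  19  17  18  20  20  18  18
   18  20]
 [ 17  37 105 121  75  20  14  12  12  12  14  61  87  90  89  90  64  61
   60  41]
 [ 19  81 118 121 121  38  16  12  14  14  15  92 120 120 122 120 120 119
  118 119]
 [ 37 107 123 122 126  64  18  14  14  14  32  94 103 108 115 117 121 121
  119 120]
 [ 80 121 122 122 110 141  82  21  12  13  86 109 114 100 100  98  97  97
   83  81]
 [106 124 124 124 103 136 118  30  16  15 108 130 129 129 129 130 132 132
  131 129]
 [118 125 124 112 122 135 133  52  12  12 125 137 135 135 128 127 132 135
  128 127]
 [125 124 126 104 133 133 133 114  72 103 126 126 127 126 126 130 130 129
  129 134]
 [125 126 117 121 136 133 132 127 126 125 127 126 126 126 127 125 125 126
  126 125]
 [123 124 104 136 133 132 133 126 125 125 126 124 125 126 125 125 126 125
  125 126]
 [124 124 124 136 132 133 129 125 125 125 
[... 565 characters left out ...]
0 127 129 127 129 129 129 127 127 128 127 129 129 129 129 128
  127 126]
 [132 130 130 129 129 127 129 129 129 128 128 127 127 127 128 127 128 128
  129 127]
 [ 90 101  97  97 100 113 110 112 122 123 120 115 127 129 129 127 127 127
  126 128]
 [ 84  84  85  87  87  86  86  85  85  83  83  81  81  81  85  95  93  94
   99 109]
 [ 84  84  85  79  79  86  85  83  84  83  83  83  85  85  84  81  80  80
   80  80]
 [ 83  83  82  82  83  83  85  82  82  84  82  83  77  84  83  80  81  77
   77  84]
 [ 82  88  88  87  86  83  87  83  85  85  82  87  85  83  82  82  82  77
   83  84]]
icon was [644.8  89.4  35. ] fit [645.6  88.7  34.1] 0.27
[[228.30362907 125.96194201]
 [226.74175444 114.3567745 ]]
```

The side-view pixels put the boss at (189.0,198.0), predicted (189.0,198.0), and the tip at (188.3,190.5), predicted (188.4,190.7). That leaves the boss within about 2–3 mm of the point below the tip. The robot is clear, so I hand in.

```bash
python3 -c "
from station import *
print(sign_off())"
```

```text
the job is handed in; nothing more can be done
None
```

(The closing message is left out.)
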